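# Park the bench items in their matching holders

### The job

Tidy the bench: put the amber bottle in the larger round holder, the small beaker in the smaller round holder, the green vial rack flat inside the corners of its rectangular holder, and the marker lying in both cradles of its rest, with its middle at the middle of the rest. Keep the bottle and the beaker upright all the time, and leave all four things at rest and let go of.

Things in the scene. Friction and masses are not known exactly. Their poses are not given: they have to be found in the camera images.
- amber_bottle: Brown (amber) laboratory bottle with a black screw cap, standing. Body diameter 66 mm, total height 124 mm; the cap is 38 mm in diameter and spans heights 102 to 124 mm. 0.25 to 0.5 kg. Origin: centre of the underside; z is up along its axis.
- beaker: Small clear glass beaker, empty, standing open end up. Outer diameter 46 mm at the rim and about 44 mm lower down, height 56 mm, 0.06 kg. Origin: centre of the underside; z is up.
- rack: Green plastic vial rack, empty, standing on its feet: 66 mm (x) by 132 mm (y) by 34 mm high; its raised end walls lie at +y and -y, its long sides run along y. Origin: centre of the underside, z up. It can be gripped across its 66 mm width at mid-length, where each long side has only a rail (20 to 24 mm high up) over a floor plate (0 to 4): fingertips well below the rail.
- marker: White marker pen with a red cap and red stripe, lying on the worktop: 135 mm long (along its y), 17 mm thick (x), 16 mm high (z). Origin: the middle of its length, on the underside as it lies at the start (it may roll when moved).
- marker_mid (a point): Centre of the marker: middle of its length, on its axis, 8 mm above the worktop at the start; y along the marker.
- wide_ring: The larger of two round aluminium holders with a low rim and a black rubber floor, screwed down: inside diameter 82 mm, outside 90 mm, floor 3 mm and rim 8 mm above the worktop. For the bottle. Origin: centre of the underside.
- small_ring: The smaller of two round aluminium holders with a low rim and a black rubber floor, screwed down: inside diameter 62 mm, outside 70 mm, floor 3 mm and rim 8 mm above the worktop. For the beaker. Origin: centre of the underside.
- rack_nest: Rectangular aluminium holder with a rubber floor and four low corner angles, screwed down: inside 82 mm (x) by 148 mm (y), floor 3 mm and angles 8 mm above the worktop; along the middle 92 mm of each long side there is no wall. For the vial rack, long side to long side, either way round. Origin: centre of the underside.
- marker_rest: Small aluminium rest, screwed down: plate 44 (x) by 94 mm (y), 4 mm thick, with two V cradles centred 37 mm either side of the middle along y; each 12 mm long, 46 wide, 22 high at its outer sides, free space between them. The marker lies along y in both, either way round, middle over middle; its underside then is 10 mm, its axis 18 mm above the worktop. Origin: centre of the underside.
There are look-alikes about, which are no part of the job. What is shaped like the small_ring but blue or white is not meant.

How it is judged:
At the end, for the whole second after the job is handed in: Bottle and beaker upright within 4.5 deg on the floors of the larger and smaller ring, 12 mm from centre at most; rack flat on its holder's floor within 14 mm and 8 deg; marker in both cradles, its middle within 16 mm of the rest's and 8 deg; all released, at rest (horizontal distance between amber_bottle and wide_ring below 0.012 m and z of amber_bottle in the frame of wide_ring between 0.001 and 0.007 m and linear speed of each of amber_bottle, beaker, rack, marker below 0.02 m/s and angular speed of each of amber_bottle, beaker, rack, marker below 0.2 rad/s and angle between each of amber_bottle, beaker, rack's own z axis and vertical below 0.08 rad and horizontal distance between beaker and small_ring below 0.012 m and z of beaker in the frame of small_ring between 0.001 and 0.007 m and horizontal distance between rack and rack_nest below 0.014 m and z of rack in the frame of rack_nest between 0.001 and 0.007 m and angle between the y axis of rack and the y axis of rack_nest, either way round below 0.14 rad and horizontal distance between marker_mid and marker_rest below 0.016 m and z of marker_mid in the frame of marker_rest between 0.0135 and 0.022 m and angle between the y axis of marker and the y axis of marker_rest, either way round below 0.14 rad); the robot touches nothing.
It fails at once if the bottle was tipped over (angle between amber_bottle's own z axis and vertical above 0.6 rad).
It fails at once if the beaker was tipped over (angle between beaker's own z axis and vertical above 0.6 rad).
It also fails if it takes over 96 s, if anything falls off the work surface, if the arm or the gripper's body presses on something with over 40 N, if the wrist force passes 120 N, or if a joint passes its speed limit or range.

### The arm

A 7-joint arm with a two-finger parallel gripper is mounted at the origin on a cart in front of the work surface, level with it; the furniture and walls round the work are solid. World frame = base frame: x ahead of the robot, y to its left, z up, the work surface at z = 0. Lengths are in m, angles in rad, forces in N, time in s.
With the tool pointing down it reaches from about 0.35 to 0.9 m from the base axis. Payload 8.1 kg.
Tool frame: the origin (TCP) lies at the very end of the fingers, on their centre line; the grasp point (between the pads) lies 19 mm behind it; z points along the fingers, y is the line along which they close (so a half turn about z gives the same grasp; the last joint's range is limited). The gripper opens to 92 mm and grips with 3 to 60 N. Pads are 19 mm wide; open, the fingers measure 130 mm over their backs; the gripper's body (75 mm by 190 mm) begins 47 mm behind the grasp point.
Start: joints at [-0.103, 0.434, 0.025, 1.573, -0.012, 1.134, -0.075], TCP at [0.625, -0, 0.227] pointing down, gripper open.
Joint ranges: [-2.62, 2.62], [-0.44, 2.09], [-1.27, 1.32], [0.08, 2.57], [-1.32, 4.46], [0.12, 2], [-2.74, 2.74]. Speed limits (rad/s): [2.22, 2.22, 3.01, 3.01, 3.14, 3.14, 3.14].

### API

Orientations are given as a rotation vector (axis times angle).
In Python, from cell import arm gives the robot as it stands.
- The arm moves only by the shell command python3 -m pendant 'ROWS' [FORCE]. ROWS is a JSON object of lists of equal length, an entry for each row: "slide": the shift along the tool's x, y, z in units of 0.3 m (1.0 is 0.3 m), a list of three; "dr": the turn, a rotation vector about the tool's x, y, z in units of 0.12 rad (1.0 is 0.12 rad), a list of three; "claw": the opening, from 0 (shut) to 1 (fully open). In form: {"slide": [[tx, ty, tz], ...], "dr": [[ax, ay, az], ...], "claw": [claw, ...]}. A call has 1 to 10 rows; each row shifts and turns the commanded pose from where the row before left it, along the tool's axes as they then stand; what a row does not reach is not made up. A row lasts 1/10 s, in which the tool goes at most 50 mm and 8.59 degrees, less where a joint would pass 70% of its speed; a pose out of reach is approached as far as the arm can. A call with a number of a shift or a turn outside -1 to 1 is refused whole. A call with a gripper value outside its range is refused whole. The fingers move at their own pace and stop on an object; FORCE is the grip in N (left out, the last holds). Time passes only in rows, so rows that do not move let the fingers close. It gives the time, the measured TCP pose, the force, the opening and the grip force at its end, in the units of the state.
- arm.observe(): the state, without advancing time (a new reading comes with each control period).
- arm.get_image(name): name is "scene" or "side" or "wrist"; returns the picture (384x512x3 uint8, red, green, blue); there is no depth.
- arm.calibration(name): a dict with "K" (3x3 intrinsics, pixels), "xyz" and "orientation" of the camera in the world. Camera axes: x right, y up, looking along -z (the intrinsics and any distortion apply to the point x, -y, -z); pixel columns grow to the right and rows downward; lengths in m; the calibration is good to about 2 mm. The wrist camera is an equidistant fisheye: a pixel r from the principal point sees the ray r / f radians off the axis. A picture is of the moment at which its call begins: read the wrist's pose just before it. calibration takes no time and is no camera call; for the wrist camera it gives the pose at the moment of the call.
- arm.sign_off(): hands the job in; it is judged then, once.
The state is a dict: "clock": time; "joints": joint angles; "dq": joint speeds; "joint_efforts": joint torques, N m; "position": TCP position; "ee_rot": TCP orientation; "force": force on the tool from outside, world axes, zero at the start; "ft_torque": the same for the moment, N m; "width": opening from 0.0 (shut) to 1.0 (fully open); "gripper_force": force on a finger pad.
Only numpy, scipy, OpenCV 4.12 (cv2) and the standard library are available. Lean on these libraries where they do the work, as an engineer would, in place of code of your own. Each camera call takes 0.05 s, during which the arm holds its last target. There are 200 camera calls.

## Working session

There is one attempt and no reset: what is moved stays moved. The work goes in short steps, Python scripts to look and compute and a shell command to move; the robot and the scene stay as the last step left them, time stands still between calls to the robot, and variables do not carry over. Pictures are saved under pics/ and viewed, at most 17 in all, crops included, and the job is handed in when it is done.

```bash
ls; mkdir -p pics
python3 - <<'E'
from cell import arm
import cv2,json,numpy as np
np.set_printoptions(precision=4,suppress=True)
for n in("scene","side","wrist"):
    c=arm.calibration(n);print(n,c)
    cv2.imwrite(f"pics/{n}0.png",arm.get_image(n)[:,:,::-1])
s=arm.observe();print(s)
E
```

```text
pics
scene {'K': array([[365.425 ,   0.    , 255.8062],
       [  0.    , 365.425 , 187.0483],
       [  0.    ,   0.    ,   1.    ]]), 'xyz': array([-0.1084,  1.0694,  0.8127]), 'orientation': array([ 0.3756, -1.1553, -2.2253])}
side {'K': array([[384.5831,   0.    , 255.2562],
       [  0.    , 384.5831, 191.8435],
       [  0.    ,   0.    ,   1.    ]]), 'xyz': array([ 0.0829, -0.3699,  1.1232]), 'orientation': array([ 0.5837, -0.2098, -0.7076])}
wrist {'K': array([[297.3186,   0.    , 251.0709],
       [  0.    , 297.3186, 192.3761],
       [  0.    ,   0.    ,   1.    ]]), 'xyz': array([0.6238, 0.0731, 0.3851]), 'orientation': array([-0.2712,  0.0015,  0.0005])}
{'clock': 0.15, 'joints': array([-0.1026,  0.4351,  0.025 ,  1.5738, -0.0116,  1.134 , -0.0751]), 'dq': array([-0.0012, -0.0045, -0.0022, -0.0039, -0.0002,  0.0014,  0.0002]), 'joint_efforts': array([  0.0009, -66.8263,   0.9857, -31.4695,  -0.0604,   0.0394,
         0.0001]), 'position': array([ 0.6246, -0.    ,  0.2261]), 'ee_rot': array([-2.221 , -2.2208,  0.0014]), 'force': array([ 0.3878, -0.1979,  0.3502]), 'ft_torque': array([-0.0296,  0.0084,  0.0159]), 'gripper_force': 0.0, 'width': 0.9967877161969003}
```

View pics/scene0.png

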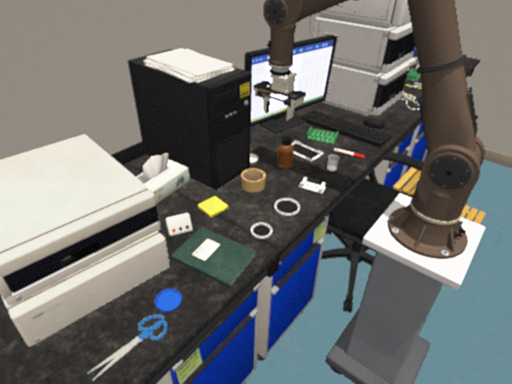

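View pics/side0.png

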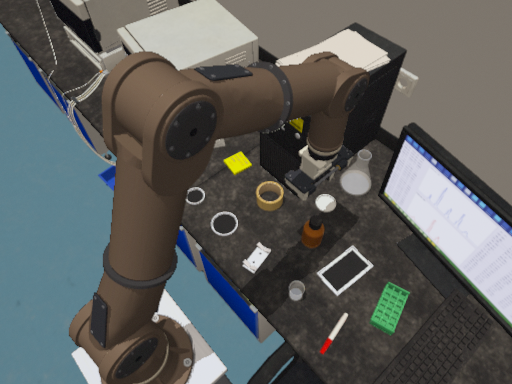

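View pics/wrist0.png

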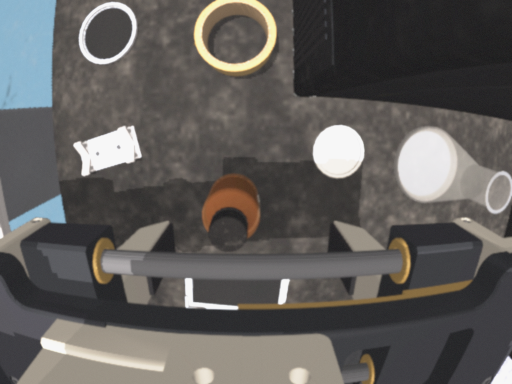

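Candidates: for the small ring, the aluminium ring at scene (261,230) / side (195,196); look-alikes are the blue disc at scene (168,299), the white disc at side (326,203) and the wooden tape roll at side (270,196). The wide ring is at side (224,224), bottle (312,235), beaker (297,291), rack (390,308), marker (334,334), nest (345,270), rest (256,258). The flask at (357,180) is not the beaker.

```bash
cat > h.py <<'E'
from cell import arm
import cv2,numpy as np
from scipy.spatial.transform import Rotation as R
np.set_printoptions(precision=4,suppress=True)
def ray(name,uv,c):
    K=c["K"];d=np.array([(uv[0]-K[0,2])/K[0,0],(uv[1]-K[1,2])/K[1,1]])
    if name=="wrist":
        r=np.hypot(*d);v=np.array([*(d/r*np.sin(r)),np.cos(r)]) if r>1e-9 else np.array([0,0,1.])
    else: v=np.array([*d,1])
    return R.from_rotvec(c["orientation"]).apply(v*[1,-1,-1])
def w(name,uv,z,c=None):
    c=c or arm.calibration(name);v=ray(name,uv,c);return c["xyz"]+v*(z-c["xyz"][2])/v[2]
def px(name,P,c=None):
    c=c or arm.calibration(name);p=R.from_rotvec(c["orientation"]).inv().apply(np.atleast_2d(P)-c["xyz"])*[1,-1,-1]
    if name=="wrist":
        t=np.arctan2(np.hypot(p[:,0],p[:,1]),p[:,2]);q=p[:,:2]/np.hypot(p[:,0],p[:,1])[:,None]*t[:,None]
    else:q=p[:,:2]/p[:,2:]
    K=c["K"];return q*[K[0,0],K[1,1]]+K[:2,2]
def comps(im,lo,hi,amin=15):
    m=cv2.inRange(cv2.cvtColor(im,cv2.COLOR_RGB2HSV),lo,hi);n,l,s,c=cv2.connectedComponentsWithStats(m)
    return [(s[i],c[i],l==i) for i in range(1,n) if s[i,4]>=amin]
E
python3 - <<'E'
from h import *
im=cv2.imread("pics/side0.png");g=im[130:370,150:450]
cv2.imwrite("pics/side0c.png",cv2.resize(g,None,fx=2.5,fy=2.5,interpolation=cv2.INTER_CUBIC))
for k,uv,z in [("smallring",(195,196),.008),("wide",(224,224),.008),("rest",(256,258),.015),("bottlebase",(312,245),0.01),("white",(326,203),.01),("nest",(345,270),.006),("beaker",(297,291),.028),("marker red",(322,351),.008),("marker wh",(346,316),.008),("rack",(390,308),.025),("tape",(270,196),.02),("kbd corner",(447,296),.015),("monitor base",(402,240),.01),("kbd left",(385,375),.015),("flask",(357,185),.03)]:print(k,w("side",uv,z))
E
```

```text
smallring [0.419  0.3457 0.008 ]
wide [0.4235 0.1894 0.008 ]
rest [0.4187 0.0232 0.015 ]
bottlebase [ 0.584  -0.0613  0.01  ]
white [0.7367 0.0176 0.01  ]
nest [ 0.5991 -0.1876  0.006 ]
beaker [ 0.4342 -0.1406  0.028 ]
marker red [ 0.3709 -0.3017  0.008 ]
marker wh [ 0.4926 -0.2828  0.008 ]
rack [ 0.5973 -0.3529  0.025 ]
tape [0.6086 0.1634 0.02  ]
kbd corner [ 0.7549 -0.4422  0.015 ]
monitor base [ 0.8125 -0.2428  0.01  ]
kbd left [ 0.4483 -0.4529  0.015 ]
flask [ 0.8607 -0.011   0.03  ]
```

View pics/side0c.png

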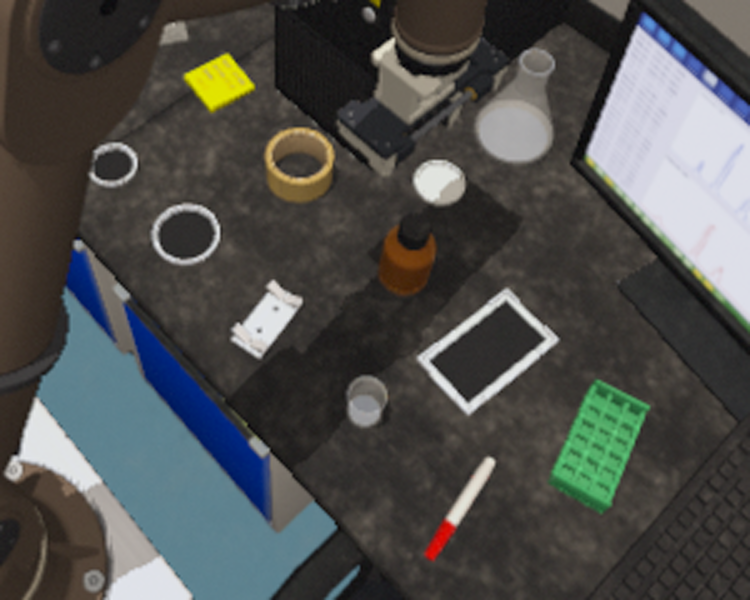

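Run:
```python
from h import *
f=lambda u,v,z:w("side",(u/2.5+150,v/2.5+130),z)
def ang(a,b): return np.degrees(np.arctan2(*(b-a)[1::-1]))
n=[f(*p,.006) for p in((508,290),(558,340),(470,412),(418,358))]
print("nest",np.mean(n,0),"sides",[np.linalg.norm(n[i]-n[i-1]).round(3) for i in range(4)],"long ang",ang(n[3],n[0]),ang(n[2],n[1]))
print("rings",f(187,234,.008),f(113,165,.008))
print("rest ends",a:=f(250,338,.018),b:=f(285,294,.018),(a+b)/2,ang(a,b),np.linalg.norm(a-b))
print("marker",a:=f(430,557,.008),b:=f(491,459,.008),(a+b)/2,ang(a,b),np.linalg.norm(a-b))
print("cap top",f(416,222,.124),"beaker rim",f(367,387,.056),f(367,413,.003))
# rack
im=arm.get_image("side")
for s,c,m in comps(im,(60,80,40),(85,255,255),200):
    p=np.argwhere(m)[:,::-1].astype(float);P=np.array([w("side",q,.03)[:2] for q in p]).astype(np.float32)
    print("rack",c,cv2.minAreaRect(P), w("side",c,.02))
im=arm.get_image("scene")
for s,c,m in comps(im,(60,80,40),(85,255,255),100):
    print("rack scene",c,s, w("scene",c,.02))
for s,c,m in comps(im,(3,150,40),(14,255,160),60): print("brown?",s,c)
sc=[("wide",(287,207),.008),("small",(261,230),.008),("rest",(313,185),.012),("beakerbase",(332,169),.003),("bottle base",(285,166),.003),("nest",(307,151),.006)]
for k,uv,z in sc:print(k,w("scene",uv,z))
```

```text
nest [ 0.6017 -0.1878  0.006 ] sides [np.float64(0.154), np.float64(0.087), np.float64(0.151), np.float64(0.088)] long ang -5.0188140104682395 -4.445655008671939
rings [0.4264 0.1888 0.008 ] [0.4196 0.3452 0.008 ]
rest ends [0.3879 0.0165 0.018 ] [0.4606 0.032  0.018 ] [0.4242 0.0242 0.018 ] 12.029098738198863 0.0743364697932552
marker [ 0.3675 -0.3049  0.008 ] [ 0.4987 -0.279   0.008 ] [ 0.4331 -0.292   0.008 ] 11.155066700209924 0.1337248357795956
cap top [ 0.6062 -0.0412  0.124 ] beaker rim [ 0.4379 -0.133   0.056 ] [ 0.4325 -0.1441  0.003 ]
rack [389.1465 307.8682] ((0.5958908200263977, -0.34970471262931824), (0.14572666585445404, 0.07026933133602142), 17.372404098510742) [ 0.5981 -0.351   0.02  ]
rack scene [413.0714  74.7589] [406  69  15  12 112] [ 0.5709 -1.5117  0.02  ]
rack scene [322.0227 135.1847] [307 127  33  17 352] [ 0.5921 -0.3371  0.02  ]
rack scene [209.5312 273.8828] [190 264  40  23 128] [0.4072 0.6007 0.02  ]
brown? [277 145  17  23 287] [284.8746 156.4634]
wide [0.4192 0.2015 0.008 ]
small [0.4159 0.355  0.008 ]
rest [0.4169 0.0305 0.012 ]
beakerbase [ 0.4228 -0.1314  0.003 ]
bottle base [ 0.584  -0.0236  0.003 ]
nest [ 0.5784 -0.1857  0.006 ]
```

```bash
cat > go.py <<'E'
import sys
from h import *
# target x y z yaw(deg of tool y axis = closing dir, in world, mod 180)
def plan(x,y,z,yaw=None):
    s=arm.observe();r=R.from_rotvec(s["ee_rot"]);M=r.as_matrix()
    d=r.inv().apply(np.array([x,y,z])-s["position"])/.3
    cy=np.degrees(np.arctan2(M[1,1],M[0,1]))
    print("t",s["clock"],"pos",s["position"],"yaw",round(cy,2),"tilt",M[:,2],"slide tot",d,"w",s["width"])
    if yaw is not None:
        e=(yaw-cy+90)%180-90
        dr=r.inv().apply([0,0,np.radians(e)])/.12
        print("turn total dr",dr,"(slide above in current frame); slide in turned frame",(R.from_rotvec([0,0,np.radians(e)])*r).inv().apply(np.array([x,y,z])-s["position"])/.3)
if __name__=="__main__":plan(*map(float,sys.argv[1:]))
E
python3 - <<'E'
from h import *
c=arm.calibration("wrist")
for k,uv,z in [("wide",(108,32),.008),("rest",(109,150),.012),("cap",(229,228),.124),("white",(338,151),.01),("tape",(236,36),.03)]:print(k,w("wrist",uv,z,c))
for k,uv,z in [("cap scene",(285.5,141),.124),("white scene",(253,159),.01)]:print(k,w("scene",uv,z))
E
python3 go.py 0.46 -0.14 0.227 0
```

```text
wide [0.429  0.1944 0.008 ]
rest [0.4297 0.0292 0.012 ]
cap [ 0.6027 -0.0348  0.124 ]
white [0.7371 0.0248 0.01  ]
tape [0.6058 0.1658 0.03  ]
cap scene [ 0.5848 -0.0136  0.124 ]
white scene [0.7129 0.0287 0.01  ]
t 0.25 pos [ 0.6248 -0.      0.2264] yaw -0.0 tilt [-0.0007 -0.0001 -1.    ] slide tot [-0.4666 -0.5493 -0.0017] w 0.9998338322381142
turn total dr [-0.     -0.     -0.0007] (slide above in current frame); slide in turned frame [-0.4665 -0.5493 -0.0017]
```

```bash
python3 -m pendant '{"slide":[[-0.08,-0.08,0],[-0.08,-0.08,0],[-0.08,-0.08,0],[-0.08,-0.08,0],[-0.08,-0.08,0],[-0.08,-0.08,0],[-0.08,-0.08,0],[-0.08,-0.08,0],[0,0,0],[0,0,0]],"dr":[[0,0,0],[0,0,0],[0,0,0],[0,0,0],[0,0,0],[0,0,0],[0,0,0],[0,0,0],[0,0,0],[0,0,0]],"claw":[1,1,1,1,1,1,1,1,1,1]}' 10
python3 - <<'E'
from h import *
c=arm.calibration("wrist");im=arm.get_image("wrist");cv2.imwrite("pics/w1.png",im[:,:,::-1]);np.save("pics/w1.npy",np.r_[c["xyz"],c["orientation"]])
print(arm.observe()["position"],c["xyz"])
for p in [(.436,-.14,0),(.436,-.14,.056),(.433,-.292,.008),(.597,-.35,.02),(.601,-.188,.006),(.603,-.038,.124)]:print(p,px("wrist",p,c))
E
```

```text
clock: 1.25
position: [0.4327, -0.1924, 0.2269]
ee_rot: [2.223, 2.219, 0.001]
force: [0.1, 0.1, -0.1]
width: 1.0
gripper_force: 0.0
[ 0.4334 -0.1917  0.2269] [ 0.4318 -0.1194  0.386 ]
(0.436, -0.14, 0) [[254.2431 127.6716]]
(0.436, -0.14, 0.056) [[254.7984 130.3612]]
(0.433, -0.292, 0.008) [[252.024  239.1669]]
(0.597, -0.35, 0.02) [[361.1611 274.8786]]
(0.601, -0.188, 0.006) [[373.9949 166.3094]]
(0.603, -0.038, 0.124) [[425.2665  40.7809]]
```

View pics/w1.png

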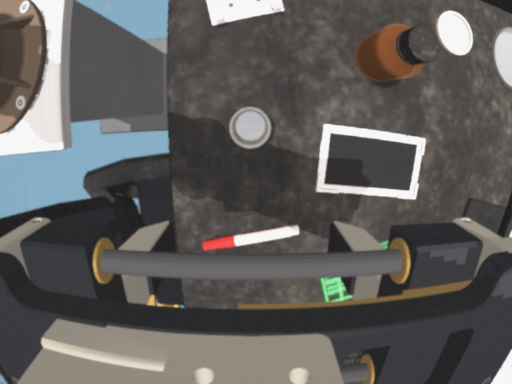

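The wrist view shows the beaker at (251,127), the nest at (371,162), the cap at (418,45), and the marker from (204,245) to (298,231). All are close to the predicted positions.

```bash
python3 - <<'E'
from h import *
v=np.load("pics/w1.npy");c=arm.calibration("wrist");c["xyz"]=v[:3];c["orientation"]=v[3:]
for k,uv,z in [("beaker rim",(250.5,128),.056),("b base",(251,125),.003),("cap",(420,44),.124),("m1",(203,245),.008),("m2",(299,231),.008),("nest",(371,162),.006)]+[("n",p,.006) for p in((325,125),(425,137),(416,198),(317,192))]:print(k,w("wrist",uv,z,c))
E
python3 go.py 0.434 -0.14 0.1
```

```text
beaker rim [ 0.4313 -0.1374  0.056 ]
b base [ 0.4318 -0.1364  0.003 ]
cap [ 0.5964 -0.0426  0.124 ]
m1 [ 0.3636 -0.3016  0.008 ]
m2 [ 0.4983 -0.2802  0.008 ]
nest [ 0.5959 -0.1821  0.006 ]
n [ 0.5276 -0.1346  0.006 ]
n [ 0.682  -0.1427  0.006 ]
n [ 0.6777 -0.2341  0.006 ]
n [ 0.5207 -0.2246  0.006 ]
t 1.3 pos [ 0.4334 -0.1917  0.2269] yaw -0.01 tilt [ 0.0007  0.0002 -1.    ] slide tot [0.1722 0.0017 0.423 ] w 1.0005398512108539
```

```bash
python3 -m pendant '{"slide":[[0.06,0,0],[0.06,0,0],[0.06,0,0],[0,0,0.1],[0,0,0.12],[0,0,0.12],[0,0,0.12],[0,0,0.1],[0,0,0.08],[0,0,0.05]],"dr":[[0,0,0],[0,0,0],[0,0,0],[0,0,0],[0,0,0],[0,0,0],[0,0,0],[0,0,0],[0,0,0],[0,0,0]],"claw":[1,1,1,1,1,1,1,1,1,1]}' 8
python3 -m pendant '{"slide":[[0,0,0],[0,0,0],[0,0,0],[0,0,0],[0,0,0],[0,0,0],[0,0,0],[0,0,0]],"dr":[[0,0,0],[0,0,0],[0,0,0],[0,0,0],[0,0,0],[0,0,0],[0,0,0],[0,0,0]],"claw":[0.4,0.4,0.4,0.4,0.4,0.4,0.4,0.4]}' 8
```

```text
clock: 2.3
position: [0.4331, -0.1365, 0.0177]
ee_rot: [-2.218, -2.222, 0.001]
force: [-0.1, 0.9, -0.1]
width: 1.003
gripper_force: 0.0
clock: 3.1
position: [0.4331, -0.1381, 0.02]
ee_rot: [2.221, 2.221, 0.0]
force: [0.2, 0.2, 4.4]
width: 0.48
gripper_force: 8.0
```

```bash
python3 -m pendant '{"slide":[[0,0,-0.04],[0,0,-0.08],[0,0,-0.1],[0,0,-0.12],[0,0,-0.12],[0,0,-0.08],[0.04,0,-0.04],[0.08,0,0],[0.12,0,0],[0.12,0,0]],"dr":[[0,0,0],[0,0,0],[0,0,0],[0,0,0],[0,0,0],[0,0,0],[0,0,0],[0,0,0],[0,0,0],[0,0,0]],"claw":[0.4,0.4,0.4,0.4,0.4,0.4,0.4,0.4,0.4,0.4]}'
python3 -m pendant '{"slide":[[0.13,0,0],[0.13,0,0],[0.13,0,0],[0.13,0,0],[0.13,0,0],[0.13,0,0],[0.1,0,0],[0.08,0,0],[0.04,0,0],[0,0,0]],"dr":[[0,0,0],[0,0,0],[0,0,0],[0,0,0],[0,0,0],[0,0,0],[0,0,0],[0,0,0],[0,0,0],[0,0,0]],"claw":[0.4,0.4,0.4,0.4,0.4,0.4,0.4,0.4,0.4,0.4]}'
python3 - <<'E'
from h import *
c=arm.calibration("wrist");im=arm.get_image("wrist");cv2.imwrite("pics/w2.png",im[:,:,::-1]);np.save("pics/w2.npy",np.r_[c["xyz"],c["orientation"]])
for p in [(.42,.346,.008),(.429,.194,.008)]:print(p,px("wrist",p,c))
E
```

```text
clock: 4.1
position: [0.4327, -0.0292, 0.1938]
ee_rot: [2.223, 2.22, 0.0]
force: [-0.4, -0.5, -0.5]
width: 0.49
gripper_force: 8.0
clock: 5.1
position: [0.4326, 0.2712, 0.1935]
ee_rot: [-2.219, -2.223, 0.0]
force: [0.3, -0.6, -0.2]
width: 0.484
gripper_force: 8.0
(0.42, 0.346, 0.008) [[241.1827 110.3259]]
(0.429, 0.194, 0.008) [[248.9278 234.0959]]
```

View pics/w2.png

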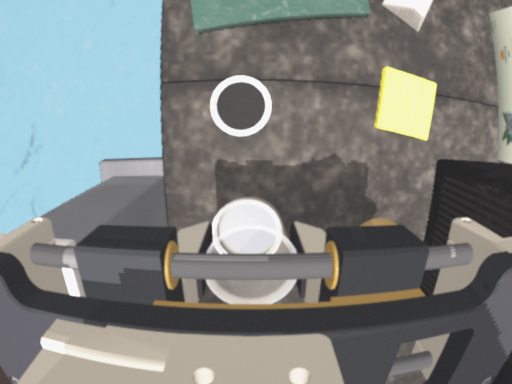

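The small ring, in bare aluminium, is centred at (241,106), and the beaker is held upright.

```bash
python3 - <<'E'
from h import *
c=arm.calibration("wrist");print(w("wrist",(241,106),.008,c), w("wrist",(210,106),.008,c)-w("wrist",(272,106),.008,c))
E
python3 go.py 0.42 0.351 0.0245
```

```text
[0.4202 0.3492 0.008 ] [-0.0712  0.0004  0.    ]
t 5.15 pos [0.4329 0.2696 0.1934] yaw 0.03 tilt [-0.0005 -0.0007 -1.    ] slide tot [ 0.2719 -0.0426  0.5629] w 0.4848895604719885
```

```bash
python3 -m pendant '{"slide":[[0.05,-0.01,0],[0.08,-0.012,0],[0.08,-0.01,0],[0.056,-0.01,0.06],[0,0,0.1],[0,0,0.12],[0,0,0.12],[0,0,0.09],[0,0,0.05],[0,0,0.02]],"dr":[[0,0,0],[0,0,0],[0,0,0],[0,0,0],[0,0,0],[0,0,0],[0,0,0],[0,0,0],[0,0,0],[0,0,0]],"claw":[0.4,0.4,0.4,0.4,0.4,0.4,0.4,0.4,0.4,0.4]}'
python3 -m pendant '{"slide":[[0,0,0],[0,0,0]],"dr":[[0,0,0],[0,0,0]],"claw":[0.4,0.4]}'
```

```text
clock: 6.15
position: [0.4199, 0.3485, 0.0242]
ee_rot: [2.223, 2.22, -0.004]
force: [-0.8, -0.2, -1.1]
width: 0.484
gripper_force: 8.0
clock: 6.35
position: [0.421, 0.3501, 0.0266]
ee_rot: [2.222, 2.221, 0.002]
force: [0.3, 0.0, -1.1]
width: 0.487
gripper_force: 8.0
```

```bash
python3 -m pendant '{"slide":[[0,0,0.008],[0,0,0],[0,0,0],[0,0,0],[0,0,0],[0,0,0],[0,0,-0.05],[0,0,-0.1],[0,0,-0.15],[0,0,-0.15]],"dr":[[0,0,0],[0,0,0],[0,0,0],[0,0,0],[0,0,0],[0,0,0],[0,0,0],[0,0,0],[0,0,0],[0,0,0]],"claw":[0.4,0.75,0.75,0.75,0.75,0.75,0.75,0.8,0.8,0.8]}'
python3 -m pendant '{"slide":[[-0.08,0,-0.12],[-0.14,0,-0.05],[-0.15,0,0],[-0.15,0,0],[-0.15,0,0],[-0.15,0.0,0],[-0.15,0.06,0],[-0.15,0.06,0],[-0.1,0.06,0],[0,0,0]],"dr":[[0,0,0],[0,0,0],[0,0,0],[0,0,0],[0,0,0],[0,0,0],[0,0,0],[0,0,0],[0,0,0],[0,0,0]],"claw":[1,1,1,1,1,1,1,1,1,1]}' 25
python3 - <<'E'
from h import *
c=arm.calibration("wrist");im=arm.get_image("wrist");cv2.imwrite("pics/w3.png",im[:,:,::-1]);np.save("pics/w3.npy",np.r_[c["xyz"],c["orientation"]])
print(arm.observe()["position"]);
for p in [(.42,.35,.06),(.429,.194,.008),(.425,.027,.018),(.6,-.04,.124)]:print(p,px("wrist",p,c))
E
```

```text
clock: 7.35
position: [0.4199, 0.3494, 0.1594]
ee_rot: [-2.221, -2.221, 0.002]
force: [0.4, 0.4, -0.7]
width: 0.803
gripper_force: 0.0
clock: 8.35
position: [0.4761, -0.0212, 0.2095]
ee_rot: [2.228, 2.212, -0.0]
force: [-0.7, 1.0, 0.6]
width: 1.002
gripper_force: 0.0
[ 0.475  -0.0183  0.2092]
(0.42, 0.35, 0.06) [[ 203.0259 -114.7771]]
(0.429, 0.194, 0.008) [[211.8843   0.9891]]
(0.425, 0.027, 0.018) [[208.2296 133.2498]]
(0.6, -0.04, 0.124) [[383.9813 215.7725]]
```

View pics/w3.png

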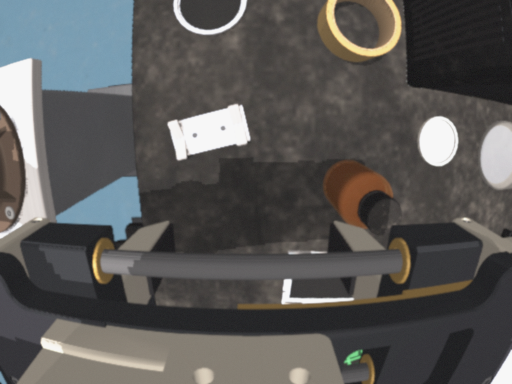

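The rest is centred at (209,131), with cradles at (178,139) and (240,125). The cap top is at (378,212).

```bash
python3 - <<'E'
from h import *
c=arm.calibration("wrist");a,b=w("wrist",(178,139),.02,c),w("wrist",(240,125),.02,c)
print("rest",a,b,(a+b)/2,np.linalg.norm(a-b),np.degrees(np.arctan2(*(b-a)[1::-1])),w("wrist",(209,131),.004,c))
print("cap",w("wrist",(378,212),.124,c), "body",w("wrist",(350,182),.06,c))
E
python3 go.py 0.60 -0.04 0.065
```

```text
rest [0.3869 0.0243 0.02  ] [0.4613 0.0392 0.02  ] [0.4241 0.0318 0.02  ] 0.07586382582377527 11.331766513374236 [0.4225 0.0318 0.004 ]
cap [ 0.5917 -0.0326  0.124 ] body [ 0.5835 -0.0196  0.06  ]
t 8.4 pos [ 0.475  -0.0183  0.2092] yaw -0.26 tilt [ 0.0001 -0.0004 -1.    ] slide tot [-0.0701  0.4171  0.4809] w 0.9980881240321869
```

```bash
python3 -m pendant '{"slide":[[-0.01,0.06,0],[-0.02,0.1,0],[-0.02,0.1,0],[-0.012,0.1,0],[0,0.053,0],[0,0,0],[0,0,0],[0,0,0],[0,0,0],[0,0,0]],"dr":[[0,0,0],[0,0,0],[0,0,0],[0,0,0],[0,0,0],[0,0,0],[0,0,0],[0,0,0],[0,0,0],[0,0,0]],"claw":[1,1,1,1,1,1,1,1,1,1]}' 25
python3 - <<'E'
from h import *
c=arm.calibration("wrist");im=arm.get_image("wrist")
print(c["xyz"],arm.observe()["position"])
g=im[150:350,150:350,::-1];cv2.imwrite("pics/w4.png",cv2.resize(g,None,fx=3,fy=3))
for p in [(.599,-.037,.124),(.599,-.037,.08)]:print((px("wrist",p,c)-150)*3)
E
python3 go.py 0.599 -0.037 0.063
```

```text
clock: 9.4
position: [0.5978, -0.0347, 0.2096]
ee_rot: [2.221, 2.221, 0.0]
force: [0.4, 0.0, 0.5]
width: 1.002
gripper_force: 0.0
[0.5968 0.0384 0.3687] [ 0.5979 -0.0348  0.2096]
[[310.8194 152.0292]]
[[309.7309 113.2852]]
t 9.45 pos [ 0.5979 -0.0348  0.2096] yaw -0.0 tilt [ 0.0002  0.     -1.    ] slide tot [-0.0074  0.0035  0.4887] w 0.9987444759802894
```

View pics/w4.png

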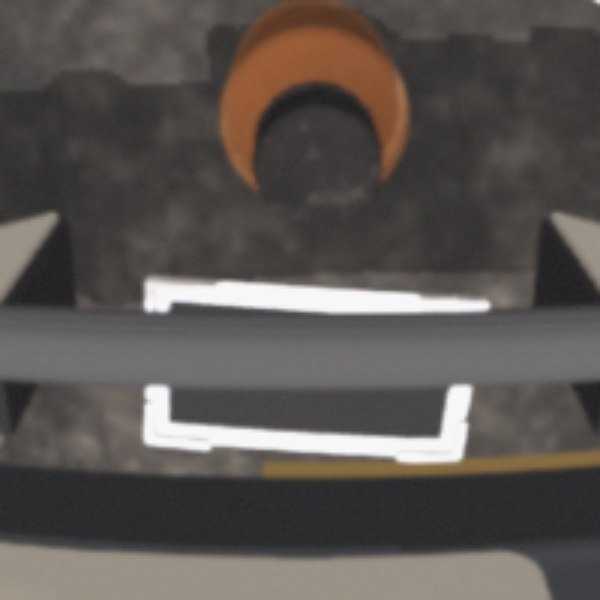

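The cap is at crop (318,147) against a predicted (311,152), which puts the bottle at about (0.601,-0.035). I'm descending now.

```bash
python3 -m pendant '{"slide":[[0,0.01,0.04],[0,0,0.08],[0,0,0.1],[0,0,0.1],[0,0,0.08],[0,0,0.05],[0,0,0.04],[0,0,0],[0,0,0],[0,0,0]],"dr":[[0,0,0],[0,0,0],[0,0,0],[0,0,0],[0,0,0],[0,0,0],[0,0,0],[0,0,0],[0,0,0],[0,0,0]],"claw":[1,1,1,1,1,1,1,1,1,0.65]}' 25
python3 -m pendant '{"slide":[[0,0,0],[0,0,0],[0,0,0],[0,0,0],[0,0,0],[0,0,0]],"dr":[[0,0,0],[0,0,0],[0,0,0],[0,0,0],[0,0,0],[0,0,0]],"claw":[0.6,0.6,0.6,0.6,0.6,0.6]}' 25
python3 -m pendant '{"slide":[[0,0,-0.03],[0,0,-0.05],[0,0,-0.05],[0,0,-0.05]],"dr":[[0,0,0],[0,0,0],[0,0,0],[0,0,0]],"claw":[0.6,0.6,0.6,0.6]}' 25
```

```text
clock: 10.45
position: [0.602, -0.0349, 0.0632]
ee_rot: [2.221, 2.22, 0.002]
force: [-0.2, 0.0, -0.1]
width: 0.955
gripper_force: 0.0
clock: 11.05
position: [0.6017, -0.0348, 0.0627]
ee_rot: [2.221, 2.221, 0.001]
force: [-1.1, 0.8, 5.0]
width: 0.689
gripper_force: 25.0
clock: 11.45
position: [0.6006, -0.0349, 0.1167]
ee_rot: [-2.221, -2.221, 0.002]
force: [-0.8, 0.0, -3.4]
width: 0.692
gripper_force: 25.0
```

```bash
python3 -m pendant '{"slide":[[0,-0.03,-0.06],[0.02,-0.06,-0.04],[0.06,-0.09,0],[0.08,-0.09,0],[0.09,-0.09,0],[0.09,-0.09,0],[0.08,-0.075,0],[0.06,-0.04,0],[0.03,-0.01,0],[0,0,0]],"dr":[[0,0,0],[0,0,0],[0,0,0],[0,0,0],[0,0,0],[0,0,0],[0,0,0],[0,0,0],[0,0,0],[0,0,0]],"claw":[0.6,0.6,0.6,0.6,0.6,0.6,0.6,0.6,0.6,0.6]}' 28
python3 - <<'E'
from h import *
c=arm.calibration("wrist");im=arm.get_image("wrist");cv2.imwrite("pics/w5.png",im[:,:,::-1])
print(px("wrist",(.428,.193,.008),c),px("wrist",(.42,.35,.056),c),px("wrist",(.42,.35,.003),c))
E
python3 go.py .428 .193 .067
```

```text
clock: 12.45
position: [0.4286, 0.1192, 0.1466]
ee_rot: [-2.219, -2.224, -0.0]
force: [-0.3, 0.2, -2.8]
width: 0.689
gripper_force: 28.0
[[251.5632 111.0844]] [[242.9989 -55.6848]] [[244.2412 -31.0045]]
t 12.5 pos [0.4293 0.1181 0.1465] yaw 0.04 tilt [ 0.0003 -0.0002 -1.    ] slide tot [ 0.2498 -0.0041  0.2649] w 0.6867932149159517
```

View pics/w5.png

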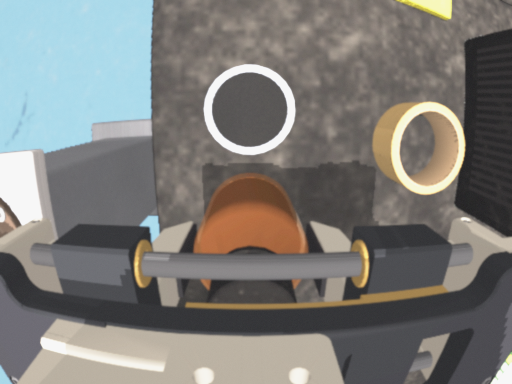

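```bash
python3 -m pendant '{"slide":[[0.04,-0.007,0],[0.07,0,0],[0.08,0,0],[0.05,0,0.02],[0.012,0,0.06],[0,0,0.07],[0,0,0.06],[0,0,0.04],[0,0,0.015],[0,0,0.002]],"dr":[[0,0,0],[0,0,0],[0,0,0],[0,0,0],[0,0,0],[0,0,0],[0,0,0],[0,0,0],[0,0,0],[0,0,0]],"claw":[0.6,0.6,0.6,0.6,0.6,0.6,0.6,0.6,0.6,0.6]}'
python3 -m pendant '{"slide":[[0,0,0.003],[0,0,0],[0,0,0]],"dr":[[0,0,0],[0,0,0],[0,0,0]],"claw":[0.6,0.6,0.6]}'
```

```text
clock: 13.5
position: [0.4269, 0.1935, 0.066]
ee_rot: [-2.223, -2.22, 0.002]
force: [-0.9, -0.1, -1.7]
width: 0.688
gripper_force: 28.0
clock: 13.8
position: [0.4272, 0.1939, 0.0657]
ee_rot: [2.222, 2.221, 0.002]
force: [0.3, -0.7, 0.9]
width: 0.688
gripper_force: 28.0
```

```bash
python3 -m pendant '{"slide":[[0,0,0],[0,0,0],[0,0,0],[0,0,0],[0,0,-0.04],[0,0,-0.08],[0,0,-0.12],[0,0,-0.15],[0,0,-0.12],[-0.08,0,0]],"dr":[[0,0,0],[0,0,0],[0,0,0],[0,0,0],[0,0,0],[0,0,0],[0,0,0],[0,0,0],[0,0,0],[0,0,0]],"claw":[0.9,1,1,1,1,1,1,1,1,1]}' 20
python3 -m pendant '{"slide":[[-0.15,0,0],[-0.16,0,0],[-0.16,0,0],[-0.16,0,0],[-0.16,0,0],[-0.16,0,0],[-0.16,0,0],[-0.16,0,0],[-0.16,0,0],[-0.1,0,0]],"dr":[[0,0,0],[0,0,0],[0,0,0],[0,0,0],[0,0,0],[0,0,0],[0,0,0],[0,0,0],[0,0,0],[0,0,0]],"claw":[1,1,1,1,1,1,1,1,1,1]}'
python3 -m pendant '{"slide":[[0,0,0],[0,0,0],[0,0,0],[0,0,0],[0,0,0],[0,0,0],[0,0,0],[0,0,0],[0,0,0],[0,0,0]],"dr":[[0,0,1],[0,0,1],[0,0,1],[0,0,1],[0,0,1],[0,0,1],[0,0,1],[0,0,1],[0,0,1],[0,0,1]],"claw":[1,1,1,1,1,1,1,1,1,1]}'
python3 go.py 0.38 -0.30 0.2 -79
```

```text
clock: 14.8
position: [0.4291, 0.1737, 0.2232]
ee_rot: [2.216, 2.225, 0.015]
force: [-0.2, -0.4, 0.1]
width: 0.998
gripper_force: 0.0
clock: 15.8
position: [0.4258, -0.293, 0.2185]
ee_rot: [2.224, 2.217, -0.001]
force: [0.6, 0.3, -0.2]
width: 0.999
gripper_force: 0.0
clock: 16.8
position: [0.4267, -0.2891, 0.2183]
ee_rot: [-3.089, -0.572, -0.0]
force: [-0.1, -0.6, 0.5]
width: 0.997
gripper_force: 0.0
t 16.8 pos [ 0.4267 -0.2891  0.2183] yaw -69.03 tilt [ 0.      0.0001 -1.    ] slide tot [-0.1583 -0.0216  0.061 ] w 0.9972960392870371
turn total dr [-0.0001  0.0002  1.4496] (slide above in current frame); slide in turned frame [-0.1596  0.0061  0.061 ]
```

```bash
python3 -m pendant '{"slide":[[0,0,0],[0,0,0],[-0.08,0,0],[-0.08,0,0],[0,0,0],[0,0,0]],"dr":[[0,0,0.75],[0,0,0.7],[0,0,0],[0,0,0],[0,0,0],[0,0,0]],"claw":[1,1,1,1,1,1]}'
python3 - <<'E'
from h import *
c=arm.calibration("wrist");im=arm.get_image("wrist");cv2.imwrite("pics/w6.png",im[:,:,::-1]);np.save("pics/w6.npy",np.r_[c["xyz"],c["orientation"]])
for s,cc,m in comps(im,(60,80,40),(85,255,255),300):
    P=np.array([w("wrist",q,.03,c)[:2] for q in np.argwhere(m)[:,::-1].astype(float)]).astype(np.float32)
    print("rack",s,cc,cv2.minAreaRect(P))
for p in [(.43,-.291,.008),(.597,-.35,.03),(.598,-.185,.006)]:print(px("wrist",p,c))
E
```

```text
clock: 17.4
position: [0.3796, -0.2985, 0.2185]
ee_rot: [-3.126, -0.308, -0.001]
force: [0.2, -0.1, -0.1]
width: 1.001
gripper_force: 0.0
rack [303  40  59  21 405] [322.1358  54.5012] ((0.5442351698875427, -0.3624721169471741), (0.024846378713846207, 0.0717545598745346), 15.388689041137695)
[[253.9909 128.3015]]
[[329.8042   8.2197]]
[[198.0719 -10.3645]]
```

View pics/w6.png

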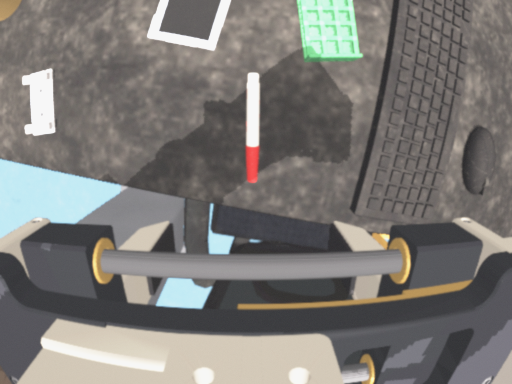

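The marker runs from (252,183) to (253,73). The near end of the rack is at (308..361,58), and the rest is at (40,102).

```bash
python3 - <<'E'
from h import *
c=arm.calibration("wrist");a,b=w("wrist",(252.3,183),.008,c),w("wrist",(253.2,73),.008,c)
print("marker",a,b,(a+b)/2,np.linalg.norm(a-b),np.degrees(np.arctan2(*(b-a)[1::-1])))
a,b=w("wrist",(308,60),.03,c),w("wrist",(361,58),.03,c);print("rack near end",a,b,(a+b)/2,np.linalg.norm(a-b),np.degrees(np.arctan2(*(b-a)[1::-1])))
E
python3 go.py .431 -.29 .003 -78.5
```

```text
marker [ 0.3619 -0.3025  0.008 ] [ 0.4981 -0.2763  0.008 ] [ 0.43   -0.2894  0.008 ] 0.13873878759865715 10.886581724329826
rack near end [ 0.5249 -0.3358  0.03  ] [ 0.5457 -0.399   0.03  ] [ 0.5353 -0.3674  0.03  ] 0.06653614070224655 -71.7569427983058
t 17.45 pos [ 0.3802 -0.2984  0.2185] yaw -78.71 tilt [ 0.0008  0.     -1.    ] slide tot [0.1708 0.0055 0.7185] w 0.9985748512554969
turn total dr [ 0.      0.     -0.0304] (slide above in current frame); slide in turned frame [0.1708 0.0062 0.7185]
```

```bash
python3 -m pendant '{"slide":[[0.05,0.002,0],[0.08,0.002,0.04],[0.037,0,0.1],[0,0,0.13],[0,0,0.13],[0,0,0.12],[0,0,0.1],[0,0,0.06],[0,0,0.035],[0,0,0]],"dr":[[0,0,0],[0,0,0],[0,0,0],[0,0,0],[0,0,0],[0,0,0],[0,0,0],[0,0,0],[0,0,0],[0,0,0]],"claw":[1,1,1,0.6,0.6,0.6,0.6,0.6,0.6,0.6]}' 20
python3 -m pendant '{"slide":[[0,0,0],[0,0,0],[0,0,0],[0,0,0],[0,0,0],[0,0,0],[0,0,0],[0,0,0],[0,0,0],[0,0,0]],"dr":[[0,0,0],[0,0,0],[0,0,0],[0,0,0],[0,0,0],[0,0,0],[0,0,0],[0,0,0],[0,0,0],[0,0,0]],"claw":[0.3,0.1,0.1,0.1,0.1,0.1,0.1,0.1,0.1,0.1]}'
```

```text
clock: 18.45
position: [0.4294, -0.2893, 0.0024]
ee_rot: [-3.125, -0.31, 0.002]
force: [0.6, -0.4, 0.2]
width: 0.599
gripper_force: 0.0
clock: 19.45
position: [0.4292, -0.2901, 0.0041]
ee_rot: [3.126, 0.308, 0.001]
force: [-0.0, 0.3, 5.7]
width: 0.16
gripper_force: 20.0
```

```bash
python3 -m pendant '{"slide":[[0,0,-0.05],[0,0,-0.1],[0,0,-0.1],[0.01,-0.05,-0.05],[0.02,-0.1,0],[0.03,-0.15,0],[0.03,-0.15,0],[0.03,-0.15,0],[0.03,-0.15,0],[0.02,-0.12,0]],"dr":[[0,0,0],[0,0,0],[0,0,0],[0,0,-0.09],[0,0,0],[0,0,0],[0,0,0],[0,0,0],[0,0,0],[0,0,0]],"claw":[0.1,0.1,0.1,0.1,0.1,0.1,0.1,0.1,0.1,0.1]}' 25
python3 -m pendant '{"slide":[[0.01,-0.1,0],[0.01,-0.05,0],[0,-0.03,0],[0,0,0]],"dr":[[0,0,0],[0,0,0],[0,0,0],[0,0,0]],"claw":[0.1,0.1,0.1,0.1]}'
python3 go.py .425 .030 .0145 -78.3
python3 - <<'E'
from h import *
c=arm.calibration("wrist");im=arm.get_image("wrist");cv2.imwrite("pics/w7.png",im[:,:,::-1])
d=np.array([np.cos(.2),np.sin(.2),0])
for t in(-.037,0,.037):print(px("wrist",np.array([.425,.03,.02])+t*d,c))
E
```

```text
clock: 20.45
position: [0.4249, -0.0215, 0.0938]
ee_rot: [-3.124, -0.328, -0.0]
force: [-0.4, -0.0, -0.4]
width: 0.16
gripper_force: 25.0
clock: 20.85
position: [0.4197, 0.0307, 0.0937]
ee_rot: [-3.124, -0.328, 0.001]
force: [-0.4, -0.3, -0.7]
width: 0.162
gripper_force: 25.0
t 20.85 pos [0.4197 0.0307 0.0937] yaw -78.02 tilt [-0.0004  0.0001 -1.    ] slide tot [0.0169 0.0061 0.2641] w 0.16231108663336252
turn total dr [0.     0.     0.0414] (slide above in current frame); slide in turned frame [0.017  0.006  0.2641]
[[254.25   235.8306]]
[[254.8379 194.1373]]
[[255.42   148.8608]]
```

View pics/w7.png

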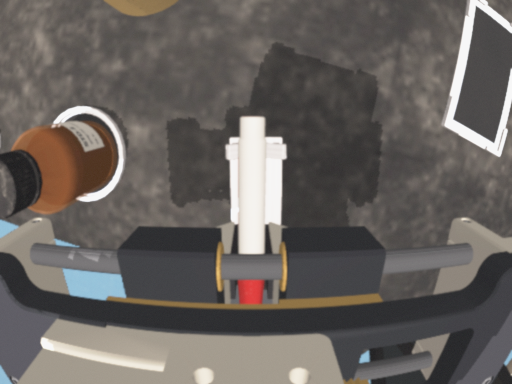

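The marker is held level, and the far cradle at (256,149) matches the prediction. The bottle stands inside the wide ring. I'm lowering the marker.

```bash
python3 -m pendant '{"slide":[[0.017,0.006,0.03],[0,0,0.06],[0,0,0.07],[0,0,0.05],[0,0,0.03],[0,0,0.02],[0,0,0.005],[0,0,0]],"dr":[[0,0,0.04],[0,0,0],[0,0,0],[0,0,0],[0,0,0],[0,0,0],[0,0,0],[0,0,0]],"claw":[0.1,0.1,0.1,0.1,0.1,0.1,0.1,0.1]}'
```

```text
clock: 21.7
position: [0.4255, 0.0286, 0.0145]
ee_rot: [3.125, 0.316, 0.0]
force: [-0.4, -1.6, 0.5]
width: 0.162
gripper_force: 25.0
```

```bash
python3 -m pendant '{"slide":[[0,0,0],[0,0,0],[0,0,0],[0,0,0],[0,0,-0.04],[0,0,-0.08],[0,0,-0.12],[0,0,-0.15],[0,0.05,-0.15],[0.01,0.1,-0.12]],"dr":[[0,0,0],[0,0,0],[0,0,0],[0,0,0],[0,0,0],[0,0,0],[0,0,0],[0,0,0],[0,0,0],[0,0,0]],"claw":[0.4,0.45,0.45,0.45,0.45,0.45,0.45,0.45,1,1]}' 25
python3 -m pendant '{"slide":[[0.015,0.15,0],[0.015,0.15,0],[0.015,0.15,0],[0.015,0.15,0],[0.015,0.15,0],[0.015,0.15,0],[0.015,0.15,0],[0.01,0.12,0],[0,0.04,0],[0,0,0]],"dr":[[0,0,0],[0,0,0],[0,0,0],[0,0,0],[0,0,0],[0,0,0],[0,0,0],[0,0,0],[0,0,-0.84],[0,0,0]],"claw":[1,1,1,1,1,1,1,1,1,1]}' 30
python3 - <<'E'
from h import *
c=arm.calibration("wrist");im=arm.get_image("wrist");cv2.imwrite("pics/w8.png",im[:,:,::-1]);print(c["xyz"])
for s,cc,m in comps(im,(60,80,40),(85,255,255),300):
    p=np.argwhere(m)[:,::-1].astype(float)
    P=np.array([w("wrist",q,.028,c)[:2] for q in p]).astype(np.float32)
    print("rack",s,cc,cv2.minAreaRect(P))
print(px("wrist",(.598,-.347,.028),c))
E
python3 go.py .598 -.347 .008 -72.5
```

```text
clock: 22.7
position: [0.4372, -0.0131, 0.2148]
ee_rot: [-3.124, -0.323, -0.002]
force: [1.6, 0.8, -0.6]
width: 0.573
gripper_force: 0.0
clock: 23.7
position: [0.5434, -0.3652, 0.2119]
ee_rot: [3.105, 0.473, -0.002]
force: [-0.4, 0.1, -0.7]
width: 0.997
gripper_force: 0.0
[ 0.6112 -0.3424  0.3708]
rack [ 224   65   60  116 6584] [252.4403 121.901 ] ((0.5995331406593323, -0.3487496078014374), (0.1348741501569748, 0.06701893359422684), 16.731904983520508)
[[251.0431 123.5922]]
t 23.75 pos [ 0.5437 -0.3633  0.2119] yaw -72.79 tilt [-0.0007  0.0004 -1.    ] slide tot [0.1892 0.0021 0.6796] w 1.001396986037323
turn total dr [-0.     -0.     -0.0421] (slide above in current frame); slide in turned frame [0.1892 0.003  0.6796]
```

View pics/w8.png

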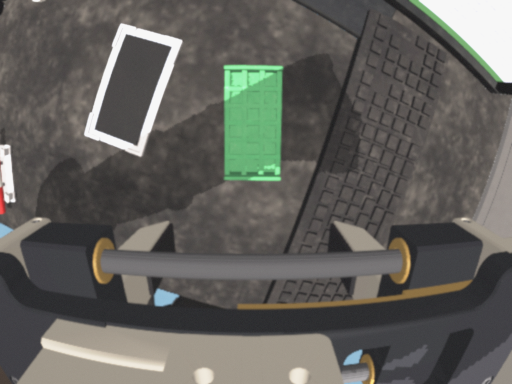

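```bash
python3 - <<'E'
from h import *
c=arm.calibration("wrist")
n=[w("wrist",p,.007,c) for p in((122,24),(182,41),(141,154),(85,134))]
ang=lambda a,b:np.degrees(np.arctan2(*(b-a)[1::-1]))
print("nest",np.mean(n,0),ang(n[3],n[0]),ang(n[2],n[1]),[np.linalg.norm(n[i]-n[i-1]).round(3) for i in range(4)])
E
python3 -m pendant '{"slide":[[0.05,0.004,0],[0.08,0.004,0],[0.062,0,0.04],[0,0,0.1],[0,0,0.13],[0,0,0.13],[0,0,0.12],[0,0,0.09],[0,0,0.05],[0,0,0.022]],"dr":[[0,0,0.07],[0,0,0],[0,0,0],[0,0,0],[0,0,0],[0,0,0],[0,0,0],[0,0,0],[0,0,0],[0,0,0]],"claw":[1,1,1,1,1,1,1,1,1,1]}' 20
python3 -m pendant '{"slide":[[0,0,0],[0,0,0],[0,0,0],[0,0,0],[0,0,0],[0,0,0],[0,0,0],[0,0,0]],"dr":[[0,0,0],[0,0,0],[0,0,0],[0,0,0],[0,0,0],[0,0,0],[0,0,0],[0,0,0]],"claw":[0.65,0.65,0.65,0.65,0.65,0.65,0.65,0.65]}'
```

```text
nest [ 0.6009 -0.182   0.007 ] -4.949966894397414 -4.8238470927836845 [np.float64(0.155), np.float64(0.089), np.float64(0.153), np.float64(0.089)]
clock: 24.75
position: [0.6006, -0.3461, 0.0065]
ee_rot: [-3.106, -0.463, 0.001]
force: [-0.6, -0.1, 0.6]
width: 0.999
gripper_force: 0.0
clock: 25.55
position: [0.6008, -0.3487, 0.009]
ee_rot: [3.107, 0.461, 0.003]
force: [0.6, 0.5, 7.5]
width: 0.713
gripper_force: 20.0
```

```bash
python3 -m pendant '{"slide":[[0,0,-0.04],[0,0,-0.08],[0,0,-0.1],[0,0,-0.06],[0,0,0],[0,0,0],[0,0,0],[0,0,0],[0,0,0],[0,0,0]],"dr":[[0,0,0],[0,0,0],[0,0,0],[0,0,0.4],[0,0,0.8],[0,0,0.9],[0,0,0.7],[0,0,0.31],[0,0,0],[0,0,0]],"claw":[0.65,0.65,0.65,0.65,0.65,0.65,0.65,0.65,0.65,0.65]}' 25
python3 go.py .600 -.184 .0125 -94.7
```

```text
clock: 26.55
position: [0.6, -0.3481, 0.0921]
ee_rot: [-3.139, 0.121, 0.0]
force: [-0.0, 1.1, -1.2]
width: 0.709
gripper_force: 25.0
t 26.55 pos [ 0.6    -0.3481  0.0921] yaw -94.4 tilt [-0.      0.0001 -1.    ] slide tot [-0.0419 -0.5454  0.2653] w 0.7093285230761341
turn total dr [0.     0.     0.0434] (slide above in current frame); slide in turned frame [-0.0447 -0.5452  0.2653]
```

```bash
python3 -m pendant '{"slide":[[-0.004,-0.04,0],[-0.006,-0.08,0],[-0.008,-0.1,0],[-0.008,-0.1,0],[-0.008,-0.1,0],[-0.006,-0.08,0],[-0.004,-0.045,0],[0,0,0],[0,0,0]],"dr":[[0,0,0],[0,0,0.04],[0,0,0],[0,0,0],[0,0,0],[0,0,0],[0,0,0],[0,0,0],[0,0,0]],"claw":[0.65,0.65,0.65,0.65,0.65,0.65,0.65,0.65,0.65]}' 25
python3 - <<'E'
from h import *
c=arm.calibration("wrist");im=arm.get_image("wrist")
a=np.radians(-4.7);M=np.array([[np.cos(a),-np.sin(a)],[np.sin(a),np.cos(a)]])
for p in((.078,.045),(.078,-.045),(.0,.045),(0,-.045)):
    q=[.600,-.184]+M@p;u=px("wrist",[*q,.008],c)[0];print(u);cv2.circle(im,tuple(int(t) for t in u),3,(255,0,0),-1)
cv2.imwrite("pics/w9.png",im[:,:,::-1])
E
python3 go.py .600 -.184 .0125 -94.7
```

```text
clock: 27.45
position: [0.6002, -0.1851, 0.092]
ee_rot: [3.138, -0.13, 0.001]
force: [0.2, -0.7, -1.4]
width: 0.709
gripper_force: 25.0
[195.5955 104.5261]
[306.0078 104.4472]
[198.5864 196.5284]
[303.1527 196.4274]
t 27.5 pos [ 0.6001 -0.1859  0.092 ] yaw -94.82 tilt [ 0.0004 -0.0012 -1.    ] slide tot [-0.0009 -0.0066  0.2652] w 0.71143815871244
turn total dr [ 0.      0.     -0.0179] (slide above in current frame); slide in turned frame [-0.0009 -0.0066  0.2652]
```

View pics/w9.png

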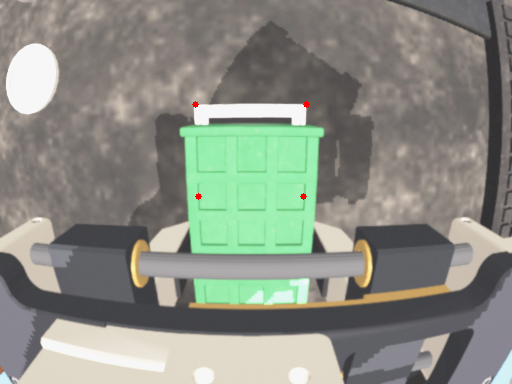

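```bash
python3 -m pendant '{"slide":[[0,-0.005,0.03],[0,0,0.06],[0,0,0.07],[0,0,0.05],[0,0,0.03],[0,0,0.015],[0,0,0.008],[0,0,0.004],[0,0,0],[0,0,0]],"dr":[[0,0,0],[0,0,0],[0,0,0],[0,0,0],[0,0,0],[0,0,0],[0,0,0],[0,0,0],[0,0,0],[0,0,0]],"claw":[0.65,0.65,0.65,0.65,0.65,0.65,0.65,0.65,0.65,0.65]}'
```

```text
clock: 28.5
position: [0.6008, -0.1828, 0.0122]
ee_rot: [3.139, -0.13, 0.002]
force: [0.5, 0.6, -1.9]
width: 0.711
gripper_force: 25.0
```

```bash
python3 -m pendant '{"slide":[[0,0,0.004],[0,0,0.003],[0,0,0],[0,0,0]],"dr":[[0,0,0],[0,0,0],[0,0,0],[0,0,0]],"claw":[0.65,0.65,0.65,0.65]}'
```

```text
clock: 28.9
position: [0.6009, -0.1827, 0.0118]
ee_rot: [-3.138, 0.13, -0.003]
force: [-7.1, 3.9, 21.6]
width: 0.711
gripper_force: 25.0
```

```bash
python3 -m pendant '{"slide":[[0,0,-0.005],[0,0,0],[0,0,0],[0,0,0],[0,0,0],[0,0,-0.05],[0,0,-0.1],[-0.05,0,-0.15],[-0.08,0,-0.15],[-0.08,0,-0.15]],"dr":[[0,0,0],[0,0,0],[0,0,0],[0,0,0],[0,0,0],[0,0,0],[0,0,0],[0,0,0],[0,0,0],[0,0,0]],"claw":[0.65,0.95,0.95,0.95,0.95,0.95,0.95,0.95,0.95,0.95]}' 20
python3 -m pendant '{"slide":[[-0.08,0,-0.1],[-0.04,0,-0.05],[0,0,0],[0,0,0]],"dr":[[0,0,0],[0,0,0],[0,0,0],[0,0,0]],"claw":[1,1,1,1]}'
python3 - <<'E'
from h import *
cv2.imwrite("pics/w10.png",arm.get_image("wrist")[:,:,::-1]);c=arm.calibration("wrist")
im=arm.get_image("side");cv2.imwrite("pics/s10.png",cv2.resize(im[110:350,150:450,::-1],None,fx=2.5,fy=2.5,interpolation=cv2.INTER_CUBIC))
im=cv2.imread("pics/w10.png")[:,:,::-1]
for s,cc,m in comps(im,(60,80,40),(85,255,255),1000):
    P=np.array([w("wrist",q,.031,c)[:2] for q in np.argwhere(m)[:,::-1].astype(float)]).astype(np.float32)
    print("rack",s,cc,cv2.minAreaRect(P))
print(arm.observe()["position"])
E
```

```text
clock: 29.9
position: [0.5376, -0.1779, 0.1916]
ee_rot: [3.139, -0.131, 0.0]
force: [0.2, 1.0, 0.9]
width: 0.952
gripper_force: 0.0
clock: 30.3
position: [0.503, -0.1743, 0.2348]
ee_rot: [-3.138, 0.13, -0.002]
force: [-0.2, 0.8, 0.2]
width: 1.002
gripper_force: 0.0
rack [ 226   39   53  106 4806] [254.6176  96.2663] ((0.5992530584335327, -0.1819799840450287), (0.06353627890348434, 0.13010607659816742), 85.55211639404297)
[ 0.5028 -0.1742  0.2336]
```

View pics/w10.png

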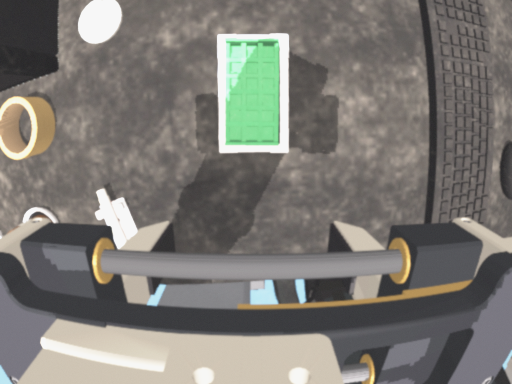

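View pics/s10.png

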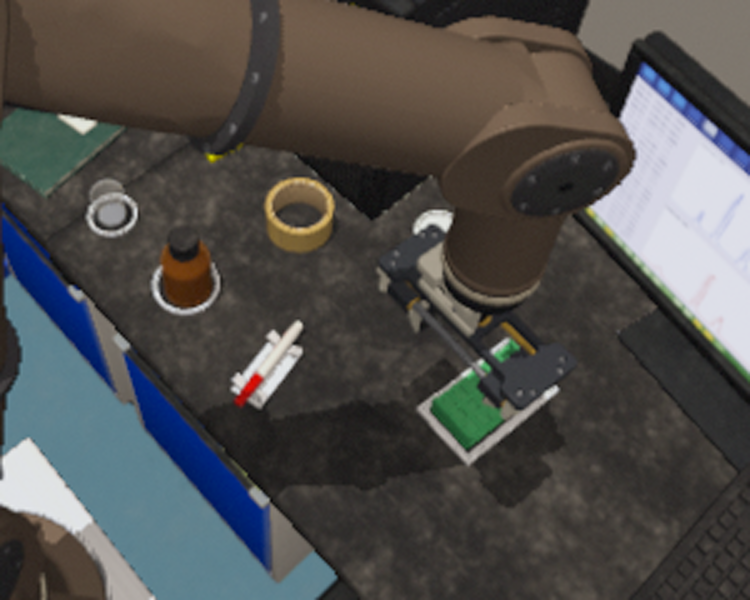

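Rack is centred in its nest, and the beaker and bottle are in their rings. I'll look at the marker from closer.

```bash
python3 -m pendant '{"slide":[[-0.06,-0.08,0],[-0.1,-0.13,0],[-0.1,-0.13,0],[-0.1,-0.13,0],[-0.08,-0.1,0],[-0.04,-0.04,0],[0,0,0],[0,0,0]],"dr":[[0,0,0],[0,0,0],[0,0,0],[0,0,0],[0,0,0],[0,0,0],[0,0,0],[0,0,0]],"claw":[1,1,1,1,1,1,1,1]}'
python3 - <<'E'
from h import *
c=arm.calibration("wrist");im=arm.get_image("wrist")
u=px("wrist",(.425,.03,.018),c)[0];print(u,c["xyz"]);x,y=np.clip(u-80,0,None).astype(int);print(x,y)
cv2.imwrite("pics/w11.png",cv2.resize(im[y:y+150,x:x+180,::-1],None,fx=4,fy=4,interpolation=cv2.INTER_CUBIC))
d=np.array([np.cos(.2),np.sin(.2),0])
for t in(-.0675,.0675):print((px("wrist",np.array([.425,.03,.018])+t*d,c)-[x,y])*4)
for p in((.427,.1935,.008),(.427,.1935,.124)):print(px("wrist",p,c))
E
```

```text
clock: 31.2
position: [0.3747, 0.0196, 0.2341]
ee_rot: [3.138, -0.129, -0.0]
force: [0.1, 0.3, 0.2]
width: 0.999
gripper_force: 0.0
[240.0909 128.9763] [0.4454 0.015  0.3931]
160 48
[[379.719  524.7313]]
[[259.4426 120.0453]]
[[122.6868 140.6987]]
[[ 78.6065 153.1575]]
```

View pics/w11.png

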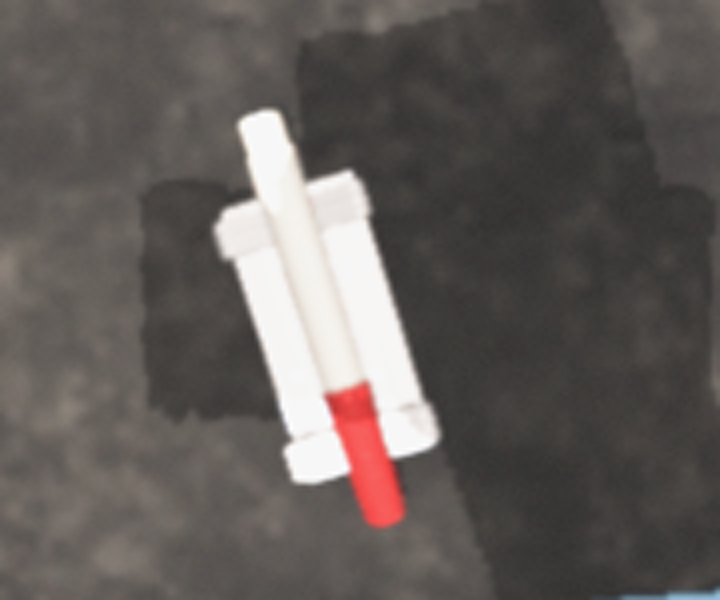

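The marker lies in both cradles, with its middle at crop (322,318) and the rest's middle at (327,329), about 3 mm apart. Everything is in place, so I'm handing it in.

```bash
python3 -c "
from cell import arm
print(arm.sign_off())"
```

```text
the job is handed in; nothing more can be done
None
```

The bottle, beaker, rack and marker are all in their holders and released, and I handed the job in at about 31 s of the 96 s allowed. The final pictures showed each one in place; sign-off returned no verdict.

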